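Bring a syringe drive up to its syringe with the coarse and fine knobs

ROBOT

A 6-joint arm with a two-finger parallel gripper is mounted at the origin on the work surface. World frame = base frame: x ahead of the robot, y to its left, z up, the work surface at z = 0. Lengths are in mm, angles in rad, forces in N, time in s.
With the tool pointing down it reaches from about 275 to 825 mm from the base axis. Payload 5.2 kg.
Tool frame: the origin (TCP) lies between the finger pads; the fingertips stand manip.tip_extent ahead of it and the grasp point (between the pads) lies 5 mm behind it (manip.tip_extent is the distance from the TCP to the fingertips, in mm); z points along the fingers, y is the line along which they close (so a half turn about z gives the same grasp; the last joint's range is limited). The gripper opens to 93 mm and grips with 3 to 60 N. Pads are 15 mm wide; open, the fingers measure 128 mm over their backs; the gripper's body (75 mm by 188 mm) begins 65 mm behind the grasp point.
Start: joints at [-1.382, 0.259, 1.535, -0, 1.348, -0.203], TCP at [210.04, -508.319, 232.653] pointing down, gripper open.
Joint ranges: [-3.14, 3.14], [-0.91, 2.08], [0.19, 2.58], [-1.22, 4.36], [0.22, 2.71], [-3.12, 3.12]. Speed limits (rad/s): [2.57, 2.57, 3.14, 3.14, 3.14, 3.14].

INTERFACE

Orientations are given as [roll, pitch, yaw] about the fixed x, y, z axes, in that order (R = Rz(yaw) Ry(pitch) Rx(roll)).
In Python, from bench import manip gives the robot as it stands.
- The arm moves only by the tool play_rows, never from a script. Its argument "motion" is one flat list of numbers, 7 for each row, row after row: the shift along the tool's x, y, z in m, then the turn, a rotation vector about the tool's x, y, z in degrees, then the finger opening in m, from 0 to 0.093. A call has 1 to 8 rows; each row shifts and turns the commanded pose from where the row before left it, along the tool's axes as they then stand; what a row does not reach is not made up. A row lasts 1/10 s, in which the tool goes at most 50 mm and 8.59 degrees, less where a joint would pass 70% of its speed; a pose out of reach is approached as far as the arm can. A call with a gripper value outside its range is refused whole. The fingers move at their own pace and stop on an object; the grip force is fixed at half the most. Time passes only in rows, so rows that do not move let the fingers close. It gives the time, the measured TCP pose, the force, the opening and the grip force at its end, in the units of the state.
- manip.get_obs(): the state, without advancing time (a new reading comes with each control period).
- manip.capture(name): name is "scene" or "top"; returns a dict with "pixels" (420x560x3 uint8, red, green, blue), "mtx" (3x3 intrinsics, pixels), "T" (4x4, takes a point from camera to world coordinates). Camera axes: x right, y up, looking along -z (the intrinsics and any distortion apply to the point x, -y, -z); pixel columns grow to the right and rows downward; lengths in mm; the calibration is good to about 2 mm. A picture is of the moment at which its call begins. There is no depth.
- manip.sign_off(): hands the job in; it is judged then, once.
The state is a dict: "time_s": time; "joint_pos": joint angles; "dq": joint speeds; "joint_efforts": joint torques, N m; "eef_pos": TCP position; "orientation": TCP orientation; "contact_force": force on the tool from outside, world axes, zero at the start; "ft_torque": the same for the moment, N m; "gripper_width": finger opening in mm; "finger_force": force on a finger pad.
Only numpy, scipy, OpenCV 4.12 (cv2) and the standard library are available. Lean on these libraries where they do the work, as an engineer would, in place of code of your own. Each camera call takes 0.05 s, during which the arm holds its last target. There are 200 camera calls.

TASK

Set the syringe drive up for dosing: with the black outer (coarse) knob bring the pusher to within about 5 mm of the orange plunger pad without touching it, then with the silver inner (fine) knob alone bring it on until all play is gone and it presses the syringe home against the flange stop with about 12 N, never over 20 N; then let go, leaving the pusher bearing on the plunger. Turn each knob without moving the other and leave the outer one alone once the pusher touches. Do not touch the syringe or the pusher with the hand, and leave the rest of the bench undisturbed.

Things in the scene. Friction and masses are not known exactly. Their poses are not given: they have to be found in the camera images.
- drive: Syringe drive screwed to the bench: sand-coloured base plate 136 x 425 x 20 mm with a rail, a white carriage, and a glass syringe lying along y in two V blocks, its axis 62 mm above the bench. Origin on the bench plane, below the knob axis as it stands when coarse_knob reads 0; y runs along the drive towards the syringe, z up.
- coarse_knob (a joint): Outer knob, black, knurled, 56 mm across, from 106 to 126 mm above the bench. Radians, growing clockwise seen from above. 1 rad clockwise moves the whole carriage, both knobs and the pusher 10 mm along the drive's +y, so the hand must follow. Takes 0.25 N m; stays where left. Range -0.1 to 5.5, starts at 0 to 0.4.
- fine_knob (a joint): Inner knob, silver, 26 mm across, from 129 to 157 mm above the bench, on top of the outer one. Radians, growing clockwise seen from above. 1 rad clockwise moves only the pusher 3 mm along the drive's +y. Takes 0.015 N m free, plus 0.003 N m per newton of pusher force; let go under load, it springs back until about 5 N are left. Range -0.1 to 6, starts at 0.1 to 0.5.
- knob_axis (a point): Point on the common upright axis of both knobs, at the height of the outer knob's top face (126 mm above the bench). It moves with the carriage: a white gear housing 112 x 104 mm on a rail, top face 100 mm above the bench, dial plate on it to 103 mm. Axes as the drive's.
- pusher: Steel spindle with a blue flange and a black thrust pad, 31 mm across, in front of the carriage at 62 mm height. Its origin lies on the bench plane 100 mm behind the pad's face; axes as the drive's. The pad is sprung: it gives about 1 mm for each 24 N.
- pusher_face (a point): Centre of the thrust pad's front face, the face that meets the plunger; axes as the drive's, +y towards the plunger. At the start 12 to 26 mm short of plunger_pad.
- plunger_pad (a point): Centre of the rear face of the orange thumb pad (26 mm across) at the end of the plunger; axes as the syringe's. How far the plunger is drawn out varies; it is too stiff to be pushed in here.
- syringe: 50 ml glass syringe, barrel 31 x 118 mm, about 0.23 kg, loose in the V blocks. Origin on its axis amid its flange (56 x 4 x 30 mm); y towards the nozzle. The pusher first slides it forward, with 1 to 3 N, through 1.5 to 6.5 mm of play (different each time, not measured) until the flange meets the aluminium flange stop; only then does the force rise.
- beaker: glass beaker, 64 mm across, 75 mm tall, standing on the bench off the nozzle end of the drive. Origin: centre of its underside. Not to be disturbed.
- amber_bottle: brown bottle with a black cap, 70 mm across, 125 mm tall, on the bench to the robot's right. Origin: centre of its underside. Not to be disturbed.
- white_jar: white jar with a blue cap, 56 mm across, 75 mm tall, on the right. Origin: centre of its underside. Not to be disturbed.
- weight: small brass cylinder, 30 mm across, 45 mm tall, on the right. Origin: centre of its underside. Not to be disturbed.
- tape_roll: roll of yellow tape lying flat, 90 mm across, 25 mm tall, on the right. Origin: centre of its underside. Not to be disturbed.
There are look-alikes about, which are no part of the job. There is more than one size of the syringe; the one meant has the size given above.

How it is judged (in metres and radians):
On the way, in this order (a step that is already met when the one before it is completed fails the run):
1. the pusher stands within 7 mm of the plunger pad without touching it, brought there by the outer knob: the inner one is not wound forward (y of plunger_pad in the frame of pusher_face below 0.007 m and contact force between pusher and syringe below 0.2 N and value of joint fine_knob below 0.7 rad and not (velocity of joint coarse_knob above 0.05 rad/s or velocity of joint coarse_knob below -0.05 rad/s)), for 0.3 s.
2. the pusher presses the syringe home against its stop, with over 8 N (contact force between pusher and syringe above 8 N), for 0.3 s.
At the end, for the whole second after the job is handed in: The pusher rests against the plunger pad and still bears on it with 2 to 12 N after the hand has let go, the syringe lies in its V blocks at 62 mm height (within 5 mm) and both knobs are at rest (contact force between pusher and syringe between 2 and 12 N and z of syringe in the frame of drive between 0.057 and 0.067 m and not (velocity of joint coarse_knob above 0.05 rad/s or velocity of joint coarse_knob below -0.05 rad/s) and not (velocity of joint fine_knob above 0.05 rad/s or velocity of joint fine_knob below -0.05 rad/s)); the robot touches nothing.
It fails at once if the pusher presses the syringe with more than 20 N (contact force between pusher and syringe above 20 N).
It fails at once if both knobs turn at once (each faster than 0.08 rad/s) ((velocity of joint coarse_knob above 0.08 rad/s or velocity of joint coarse_knob below -0.08 rad/s) and (velocity of joint fine_knob above 0.08 rad/s or velocity of joint fine_knob below -0.08 rad/s)).
It fails at once if the outer knob turns while the pusher presses the syringe ((velocity of joint coarse_knob above 0.08 rad/s or velocity of joint coarse_knob below -0.08 rad/s) and contact force between pusher and syringe above 0.5 N).
It fails at once if the robot touches the syringe or the pusher (contact force between any of the arm, the fingers and syringe above 0.5 N or contact force between any of the arm, the fingers and pusher above 0.5 N).
It fails at once if another thing on the bench is shifted by more than 15 mm (distance of any of beaker, amber_bottle, white_jar, weight, tape_roll from where it was at the start of the episode above 0.015 m).
It also fails if it takes over 72 s, if anything falls off the work surface, if the arm or the gripper's body presses on something with over 40 N, if the wrist force passes 120 N, or if a joint passes its speed limit or range.

## Working session

There is one attempt and no reset: what is moved stays moved. The work goes in short steps, Python scripts to look and compute and a tool call to move; the robot and the scene stay as the last step left them, time stands still between calls to the robot, and variables do not carry over. Pictures are saved under pics/ and viewed, at most 10 in all, crops included, and the job is handed in when it is done.

Besides the shell and the picture viewer there is one more tool, called after "Request:" as name(argument=value, ...) on one line, values as JSON. play_rows: Moves the arm, as the interface text tells. Its arguments: {"type":"object","properties":{"motion":{"type":"array"}},"required":["motion"]}

```bash
mkdir -p pics; ls
cat > h.py <<'E'
import numpy as np, cv2
from bench import manip
def snap(cam,name=None):
    c=manip.capture(cam); 
    if name: cv2.imwrite(f'pics/{name}.png',c['pixels'][:,:,::-1])
    return c
def ray(c,uv):
    K=c['mtx'];T=c['T'];d=np.linalg.inv(K)@np.array([uv[0],uv[1],1.]);d=np.array([d[0],-d[1],-d[2]])
    return T[:3,3],T[:3,:3]@d
def onz(c,uv,z):
    o,d=ray(c,uv);return o+d*(z-o[2])/d[2]
def proj(c,p):
    T=c['T'];q=T[:3,:3].T@(np.asarray(p,float)-T[:3,3]);q=c['mtx']@np.array([q[0],-q[1],-q[2]]);return q[:2]/q[2]
E
python3 - <<'E'
from h import *
a=snap('scene');b=snap('top')
cv2.imwrite('pics/a.png',a['pixels'][:,:,::-1]);cv2.imwrite('pics/b.png',b['pixels'][:,:,::-1])
print(a['T'],a['mtx'],b['T'],b['mtx'],manip.get_obs(),manip.tip_extent)
E
```

```text
pics
[[ 6.26738745e-01 -4.83758902e-01  6.10881224e-01  1.28093314e+03]
 [ 7.79218587e-01  3.93225371e-01 -4.88049385e-01 -6.07051481e+02]
 [-4.11576112e-03  7.81889463e-01  6.23403504e-01  9.14989976e+02]
 [ 0.00000000e+00  0.00000000e+00  0.00000000e+00  1.00000000e+00]] [[472.08271435   0.         281.88825449]
 [  0.         472.08271435 209.22811099]
 [  0.           0.           1.        ]] [[ 1.30632117e-02  9.91492599e-01 -1.29505901e-01  3.09508511e+02]
 [-9.99741899e-01  1.53585214e-02  1.67407057e-02  7.24790878e+00]
 [ 1.85873049e-02  1.29253788e-01  9.91437325e-01  1.57724455e+03]
 [ 0.00000000e+00  0.00000000e+00  0.00000000e+00  1.00000000e+00]] [[494.54883969   0.         277.84213961]
 [  0.         494.54883969 205.81561127]
 [  0.           0.           1.        ]] {'time_s': 0.1, 'joint_pos': array([-1.38178213e+00,  2.59245648e-01,  1.53596906e+00, -3.84288999e-06,
        1.34798684e+00, -2.02783715e-01]), 'dq': array([ 4.90591020e-04, -1.57580516e-03, -2.51317999e-03, -6.37185075e-04,
       -1.26746936e-04,  8.40465463e-05]), 'joint_efforts': array([ 2.87903815e-03, -4.38210261e+01, -2.84642959e+01,  7.21121044e-02,
        3.62111803e-02, -4.87979526e-05]), 'eef_pos': array([ 209.95747427, -507.84535258,  231.91582828]), 'orientation': array([-3.14001597e+00, -3.20355569e-04,  3.91798514e-01]), 'contact_force': array([ 0.3221649 ,  0.66538896, -0.132256  ]), 'ft_torque': array([ 0.00270501, -0.02632584,  0.00134683]), 'finger_force': 0.0, 'gripper_width': 93.21616275683853} 14.0
```

View pics/a.png

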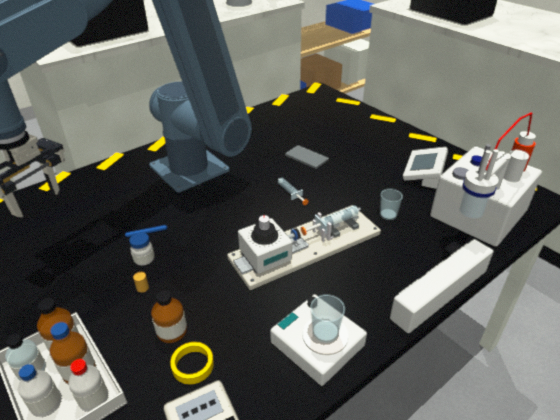

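View pics/b.png

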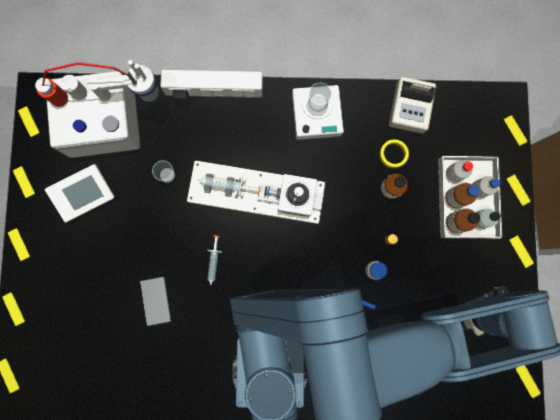

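Candidates:
- Drive with knobs: scene (265,235), top (298,193). It's the only one.
- Syringe on the drive: top (225,185). The loose small syringe at top (213,258) is the look-alike and is not on the drive.

I'm choosing the drive and checking it in a close crop.

Run:
```python
from h import *
a=cv2.imread('pics/a.png');b=cv2.imread('pics/b.png')
A=cv2.resize(a[195:290,220:390],None,fx=4.7,fy=4.7,interpolation=cv2.INTER_CUBIC)[:,:799]
A=cv2.resize(a[200:285,225:385],(640,340),interpolation=cv2.INTER_CUBIC)
B=cv2.resize(b[158:223,180:340],(640,260),interpolation=cv2.INTER_CUBIC)
cv2.imwrite('pics/c.png',np.vstack([A,B]))
ca=snap('scene');cb=snap('top')
# base plate in top: light mask
g=b.min(axis=2)
m=np.zeros_like(g);m[155:228,182:332]=(g[155:228,182:332]>110)
m=cv2.morphologyEx(m,cv2.MORPH_CLOSE,np.ones((9,9)))
cs,_=cv2.findContours(m,0,2);k=max(cs,key=cv2.contourArea);r=cv2.minAreaRect(k);bx=cv2.boxPoints(r);print(bx)
for p in bx:print(onz(cb,p,20))
```

```text
[[186.23782 201.6274 ]
 [193.35196 158.43443]
 [325.59964 180.21642]
 [318.4855  223.40938]]
[521.80789702 271.39351057  20.        ]
[661.89302249 253.82738265  20.        ]
[ 597.98475901 -170.96250049   20.        ]
[ 458.74400646 -148.47308341   20.        ]
```

View pics/c.png

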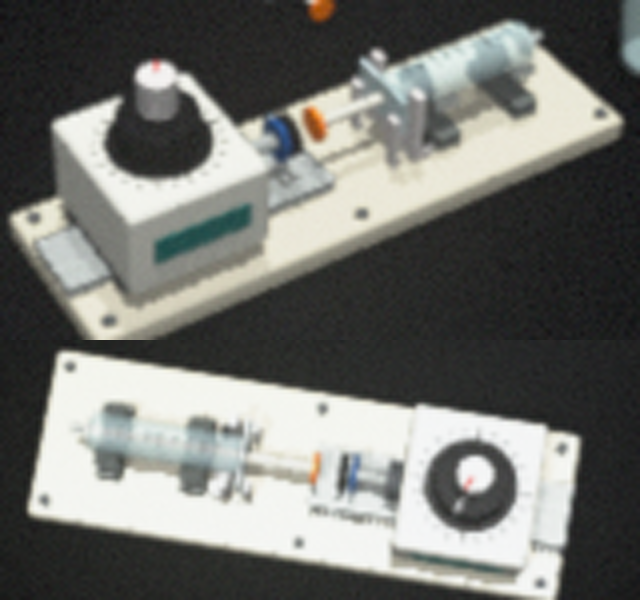

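The crop confirms the choice. It shows a black knob with the silver knob on top, a blue flange with a black pad, the orange thumb pad at scene (304,231) / top (259,191), and the syringe in its V blocks. Next I'll measure the knob axis and the gap.

```bash
cat >> h.py <<'E'
YAW=-0.149
Y=np.array([-np.sin(YAW),np.cos(YAW),0]);X=np.array([np.cos(YAW),np.sin(YAW),0])
def avg(cam,n=4):
    c=manip.capture(cam);s=[c['pixels'].astype(float)]
    for _ in range(n-1): s.append(manip.capture(cam)['pixels'].astype(float))
    c['im']=np.mean(s,0);return c
def tri(ca,ua,cb,ub):
    (o,d),(p,e)=ray(ca,ua),ray(cb,ub);A=np.stack([d,-e],1);t=np.linalg.lstsq(A,p-o,rcond=None)[0]
    return (o+d*t[0]+p+e*t[1])/2, np.linalg.norm(o+d*t[0]-p-e*t[1])
E
python3 - <<'E'
from h import *
ca=avg('scene');cb=avg('top');np.savez('f.npz',a=ca['im'],b=cb['im'])
a=(264.2,218.8);b=(298.5,191)
print(tri(ca,a,cb,b),onz(ca,a,157),onz(cb,b,157))
im=cb['im'];g=im.max(2)
m=np.zeros(g.shape,np.uint8);m[175:212,280:318]=(g[175:212,280:318]<90)
k=max(cv2.findContours(m,0,2)[0],key=cv2.contourArea);print(cv2.minEnclosingCircle(k),cv2.fitEllipse(k));print('black',onz(cb,cv2.fitEllipse(k)[0],122))
for c,n in((ca,'scene'),(cb,'top')):
    im=c['im'];r=im[...,0]-im[...,2];bl=im[...,2]-im[...,0]
    box=(slice(215,250),slice(280,330)) if n=='scene' else (slice(175,210),slice(240,285))
    for q,nm in((r,'orange'),(bl,'blue')):
        w=np.zeros(q.shape);w[box]=np.where(q[box]>40,q[box],0);ys,xs=np.nonzero(w);ww=w[ys,xs]
        uv=((xs*ww).sum()/ww.sum(),(ys*ww).sum()/ww.sum());print(n,nm,uv,len(xs),onz(c,uv,62))
# axis profile in the top view
O=onz(cb,b,157);
for nm,c in(('top',cb),):
  for s in range(60,140,2):
    p=proj(c,[O[0],O[1],68]+Y*s);v=cv2.remap(c['im'].astype(np.float32),np.float32([[p[0]]]),np.float32([[p[1]]]),1)[0,0];print(s,p.round(1),v.round())
E
```

```text
(array([540.3099435 , -74.67877628, 158.10246148]), np.float64(3.733789619713555)) [540.19646389 -72.29762564 157.        ] [539.43665751 -76.2880334  157.        ]
((297.3793640136719, 193.9863739013672), 10.622560501098633) ((297.404296875, 193.91354370117188), (20.535329818725586, 20.757308959960938), 166.7393798828125)
black [536.26162757 -75.14657412 122.        ]
scene orange (np.float64(303.34970185899687), np.float64(230.21431076815153)) 53 [554.22425872  48.53825837  62.        ]
scene blue (np.float64(294.9644919168591), np.float64(233.00288683602773)) 29 [548.55973936  23.24438319  62.        ]
top orange (np.float64(258.2362400530504), np.float64(189.64605437665782)) 17 [557.06068011  43.1298443   62.        ]
top blue (np.float64(268.0063821300359), np.float64(191.00478659752693)) 12 [553.28153142  12.77317997  62.        ]
60 [277.6 192.4] [113. 118. 119.]
62 [277.  192.3] [119. 125. 125.]
64 [276.3 192.2] [147. 154. 152.]
66 [275.7 192.1] [174. 181. 178.]
68 [275. 192.] [201. 207. 204.]
70 [274.4 191.9] [199. 206. 202.]
72 [273.8 191.8] [197. 204. 200.]
74 [273.1 191.7
[... 423 characters left out ...]

100 [264.8 190.3] [107. 110. 107.]
102 [264.2 190.2] [158. 163. 159.]
104 [263.5 190.1] [198. 202. 199.]
106 [262.9 190. ] [227. 230. 228.]
108 [262.3 189.9] [226. 229. 227.]
110 [261.6 189.8] [221. 225. 222.]
112 [261.  189.7] [215. 220. 217.]
114 [260.4 189.6] [205. 204. 197.]
116 [259.7 189.5] [201. 184. 164.]
118 [259.1 189.4] [206. 160. 112.]
120 [258.4 189.3] [225. 184. 131.]
122 [257.8 189.2] [239. 210. 164.]
124 [257.2 189.1] [239. 229. 210.]
126 [256.5 189. ] [239. 236. 226.]
128 [255.9 188.9] [237. 237. 230.]
130 [255.2 188.7] [236. 235. 229.]
132 [254.6 188.6] [235. 235. 228.]
134 [254.  188.5] [234. 234. 228.]
136 [253.3 188.4] [235. 235. 229.]
138 [252.7 188.3] [235. 236. 231.]
```

Request:
play_rows(motion=[0.039,-0.023,0,0,0,0,0.093,0.039,-0.023,0,0,0,0,0.093,0.039,-0.023,0,0,0,0,0.093,0.039,-0.023,0,0,0,0,0.093,0.039,-0.023,0,0,0,0,0.093,0.039,-0.023,0,0,0,0,0.093,0.039,-0.023,0,0,0,0,0.093,0.039,-0.023,0,0,0,0,0.093])

```text
time_s: 1.4
eef_pos: [429.0, -217.6, 232.9]
orientation: [3.141, -0.0, 0.392]
contact_force: [-0.3, -1.1, 0.3]
gripper_width: 93.2
finger_force: 0.0
```

Request:
play_rows(motion=[0.039,-0.023,0,0,0,0,0.093,0.039,-0.023,0,0,0,0,0.093,0.039,-0.023,0,0,0,0,0.093,0.039,-0.022,0,0,0,0,0.093,0,0,0,0,0,-8,0.093,0,0,0,0,0,-8,0.093,0,0,0,0,0,-8,0.093,0,0,0,0,0,-8,0.093])

```text
time_s: 2.2
eef_pos: [537.7, -75.1, 232.6]
orientation: [-3.142, 0.0, 0.957]
contact_force: [0.5, 0.0, -0.0]
gripper_width: 93.2
finger_force: 0.0
```

Request:
play_rows(motion=[0,0,0,0,0,-8,0.093,0,0,0,0,0,-8,0.093,0,0,0,0,0,-8,0.093,0,0,0,0,0,-8,0.093,0,0,0,0,0,-8,0.093,0,0,0,0,0,-8,0.093,0,0,0,0,0,0,0.093,0,0,0,0,0,0,0.093])

```text
time_s: 3.0
eef_pos: [537.6, -75.4, 232.7]
orientation: [3.141, 0.0, 1.784]
contact_force: [0.6, 1.0, -0.9]
gripper_width: 92.7
finger_force: 0.0
```

Request:
play_rows(motion=[0,0.001,0.03,0,0,0,0.093,0,0,0.03,0,0,0,0.093,0,0,0.02,0,0,0,0.093,0,0,0.015,0,0,0,0.093,0,0,0.01,0,0,0,0.093,0,0,0.006,0,0,0,0.093,0,0,0,0,0,0,0.093,0,0,0,0,0,0,0.093])

```text
time_s: 3.8
eef_pos: [539.0, -75.4, 122.3]
orientation: [3.141, 0.001, 1.787]
contact_force: [-0.1, -0.3, 0.5]
gripper_width: 92.9
finger_force: 0.0
```

Run:
```python
from h import *
a=snap('scene')['pixels'][:,:,::-1];b=snap('top')['pixels'][:,:,::-1]
A=cv2.resize(a[190:290,215:345],(650,500),interpolation=cv2.INTER_CUBIC)
cv2.imwrite('pics/d.png',A)
o=manip.get_obs();print(o['joint_pos'],o['ft_torque'],o['eef_pos'])
```

```text
[-3.43992551e-01  3.46730790e-01  1.70069025e+00 -8.62088955e-07
  1.09242552e+00 -5.60958810e-01] [-0.01242067 -0.09722697  0.01832823] [539.17236308 -75.45582487 122.55453112]
```

View pics/d.png

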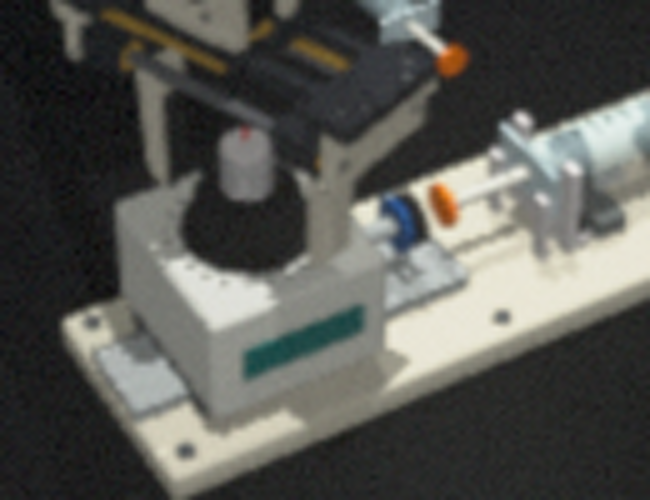

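The crop shows the fingers on both sides of the black knob, at crop (155,130) and (330,200). The silver knob stands free between them, and the pusher and orange pad are clear. Closing the fingers.

Request:
play_rows(motion=[0,0,0,0,0,0,0.05,0,0,0,0,0,0,0.05,0,0,0,0,0,0,0.05,0,0,0,0,0,0,0.05,0,0,0,0,0,0,0.05,0,0,0,0,0,0,0.05,0,0,0,0,0,0,0.05,0,0,0,0,0,0,0.05])

```text
time_s: 4.7
eef_pos: [538.7, -75.2, 121.7]
orientation: [3.141, 0.0, 1.788]
contact_force: [0.5, 1.1, 0.1]
gripper_width: 55.7
finger_force: 30.0
```

Request:
play_rows(motion=[0.00083,0.00027,0,0,0,5,0.05,0.00085,0.0002,0,0,0,5,0.05,0.00086,0.00013,0,0,0,5,0.05,0.00087,5e-05,0,0,0,5,0.05,0.00087,-2e-05,0,0,0,5,0.05,0.00086,-0.0001,0,0,0,5,0.05,0.00085,-0.00017,0,0,0,5,0.05,0.00083,-0.00025,0,0,0,5,0.05])

```text
time_s: 5.5
eef_pos: [539.3, -68.2, 121.7]
orientation: [3.142, 0.0, 1.087]
contact_force: [-0.1, 0.1, 0.2]
gripper_width: 55.7
finger_force: 30.0
```

```bash
cat >> h.py <<'E'
def gap(view=None):
    ca=avg('scene',6);cb=avg('top',6);
    for c,n in((ca,'scene'),(cb,'top')):
        im=c['im'];r=im[...,0]-im[...,2];bl=-r
        box=(slice(215,250),slice(280,330)) if n=='scene' else (slice(175,210),slice(240,285))
        for q,nm in((r,'orange'),(bl,'blue')):
            w=np.zeros(q.shape);w[box]=np.where(q[box]>40,q[box],0);ys,xs=np.nonzero(w);ww=w[ys,xs]
            uv=((xs*ww).sum()/ww.sum(),(ys*ww).sum()/ww.sum());p=onz(c,uv,62);print(n,nm,np.round(uv,2),len(xs),'s=%.1f'%(p@Y))
    if view: 
        f=lambda c,y,x:cv2.resize(c['im'][y:y+40,x:x+64,::-1].astype(np.uint8),(640,400),interpolation=cv2.INTER_CUBIC)
        cv2.imwrite(f'pics/{view}.png',np.vstack([cv2.resize(f(ca,212,275),(480,300)),cv2.resize(f(cb,172,235),(480,300))]))
    p0=np.array([539.5,-75,0]);v=[]
    for s in np.arange(84,126,1.):
        q=proj(cb,p0+Y*s+[0,0,68]);v.append(cv2.remap(cb['im'].astype(np.float32),np.float32([[q[0]]]),np.float32([[q[1]]]),1)[0,0])
    print(np.round(v).astype(int).tolist())
E
python3 - <<'E'
from h import *
gap('e');o=manip.get_obs();print(o['joint_pos'][5],o['orientation'],o['eef_pos'],o['contact_force'],o['ft_torque'])
E
```

```text
scene orange [303.53 230.09] 47 s=131.0
scene blue [297.24 232.07] 25 s=111.8
top orange [258.26 189.73] 18 s=125.2
top blue [270.67 189.61] 32 s=87.3
[[87, 104, 115], [84, 100, 111], [84, 100, 111], [89, 107, 119], [94, 114, 127], [99, 121, 135], [101, 125, 139], [103, 128, 142], [105, 130, 145], [105, 130, 144], [106, 130, 143], [106, 130, 142], [111, 131, 142], [116, 133, 142], [120, 133, 141], [120, 130, 135], [118, 127, 129], [117, 123, 122], [107, 112, 110], [93, 97, 95], [81, 84, 81], [90, 92, 90], [112, 116, 114], [135, 138, 137], [158, 162, 161], [178, 182, 180], [198, 202, 200], [211, 214, 211], [207, 208, 203], [204, 202, 196], [202, 195, 185], [205, 183, 159], [207, 171, 134], [211, 161, 110], [221, 176, 123], [231, 190, 137], [240, 206, 151], [241, 216, 174], [241, 225, 196], [241, 233, 218], [241, 237, 226], [241, 238, 230]]
0.14920746476235605 [-3.14154837e+00 -1.13888979e-04  1.09027729e+00] [539.26880485 -68.25206171 121.66495223] [1.18798516 1.72366384 1.09964321] [ 0.20301535 -0.16151655 -0.00843574]
```

View pics/e.png

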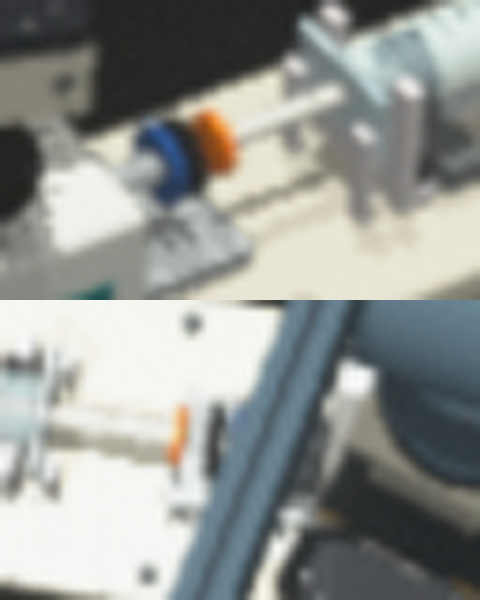

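The top crop shows the orange disc at crop (178,435) and the black pad at (213,430), which puts the gap at about 7 mm. I'll turn the outer knob about 0.3 rad more.

Request:
play_rows(motion=[0.0007,-0.00027,0,0,0,4.3,0.05,0.00068,-0.00032,0,0,0,4.3,0.05,0.00065,-0.00037,0,0,0,4.3,0.05,0.00062,-0.00042,0,0,0,4.3,0.05,0,0,0,0,0,0,0.05,0,0,0,0,0,0,0.05,0,0,0,0,0,0,0.05,0,0,0,0,0,0,0.05])

```text
time_s: 6.9
eef_pos: [539.6, -65.2, 121.7]
orientation: [-3.141, -0.0, 0.791]
contact_force: [1.1, 2.2, 0.5]
gripper_width: 55.5
finger_force: 30.0
```

Run:
```python
from h import *
gap('g');o=manip.get_obs();print(o['joint_pos'][5],o['orientation'],o['eef_pos'],o['contact_force'],o['ft_torque'])
```

```text
scene orange [303.94 230.  ] 37 s=132.2
scene blue [298.   231.74] 28 s=114.3
top orange [258.26 189.73] 18 s=125.2
top blue [270.35 189.18] 24 s=88.5
[[99, 122, 135], [96, 117, 130], [92, 112, 123], [88, 105, 116], [83, 99, 108], [81, 95, 105], [87, 103, 114], [92, 110, 122], [96, 117, 130], [100, 122, 135], [103, 127, 140], [106, 131, 145], [106, 131, 145], [107, 131, 144], [107, 131, 144], [110, 131, 142], [113, 131, 140], [115, 131, 138], [115, 128, 132], [114, 123, 125], [113, 120, 119], [106, 111, 108], [94, 98, 95], [83, 86, 83], [88, 90, 87], [110, 113, 110], [131, 135, 132], [152, 155, 151], [168, 169, 163], [184, 181, 174], [197, 189, 177], [201, 179, 154], [205, 169, 131], [211, 161, 110], [221, 176, 122], [230, 190, 136], [240, 206, 151], [241, 216, 174], [241, 225, 196], [241, 234, 219], [241, 237, 227], [241, 239, 230]]
0.4552246147813592 [-3.14137894e+00 -5.38011148e-05  7.89828486e-01] [539.55264663 -65.20318635 121.65499112] [-0.36831972  3.87562081  1.3972815 ] [ 0.56982332 -0.05892243 -0.01426579]
```

View pics/g.png

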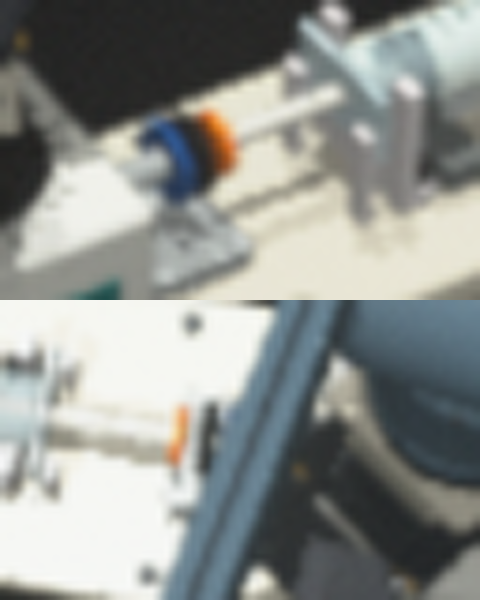

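The gap is now about 4 mm, with the orange pad unmoved at crop (178,435) and the black pad at (208,435). I'll release, rise to the fine knob and rewind the wrist.

Request:
play_rows(motion=[0,0,0,0,0,0,0.06,0,0,0,0,0,0,0.093,0,0,0,0,0,0,0.093,0,0,0,0,0,0,0.093,0,0,0,0,0,0,0.093,0,0,0,0,0,0,0.093,0,0,-0.013,0,0,0,0.093,0,0,-0.013,0,0,0,0.093])

```text
time_s: 8.3
eef_pos: [539.5, -65.3, 148.5]
orientation: [-3.141, 0.0, 0.79]
contact_force: [0.2, -0.3, 0.3]
gripper_width: 92.8
finger_force: 0.0
```

Request:
play_rows(motion=[0,0,0,0,0,-8,0.093,0,0,0,0,0,-8,0.093,0,0,0,0,0,-8,0.093,0,0,0,0,0,-8,0.093,0,0,0,0,0,-8,0.093,0,0,0,0,0,-8,0.093,0,0,0,0,0,-8,0.093,0,0,0,0,0,-8,0.093])

```text
time_s: 9.1
eef_pos: [540.2, -65.5, 149.2]
orientation: [3.14, 0.001, 1.913]
contact_force: [-0.6, 0.1, 0.0]
gripper_width: 93.2
finger_force: 0.0
```

Request:
play_rows(motion=[0,0,0,0,0,-8,0.093,0,0,0,0,0,-8,0.093,0,0,0,0,0,-8,0.093,0,0,0,0,0,-8,0.093,0,0,0,0,0,-8,0.093,0,0,0,0,0,-8,0.093,0,0,0,0,0,-8,0.093,0,0,0,0,0,-8,0.093])

```text
time_s: 9.9
eef_pos: [540.2, -65.5, 149.3]
orientation: [-3.141, 0.002, 3.03]
contact_force: [-0.8, 0.8, 0.5]
gripper_width: 92.9
finger_force: 0.0
```

Run:
```python
from h import *
gap();o=manip.get_obs();print(o['time_s'],o['joint_pos'][5],o['orientation'],o['eef_pos'],o['contact_force'],o['ft_torque'])
```

```text
scene orange [303.93 229.96] 37 s=132.2
scene blue [297.95 232.53] 17 s=112.5
top orange [258.26 189.73] 18 s=125.2
top blue [267.98 190.77] 108 s=95.0
[[107, 132, 148], [106, 131, 146], [103, 128, 142], [99, 121, 135], [94, 115, 127], [90, 109, 121], [88, 106, 118], [86, 104, 115], [86, 104, 115], [93, 113, 125], [100, 122, 136], [106, 130, 145], [106, 131, 146], [107, 132, 147], [107, 133, 148], [105, 130, 144], [103, 126, 140], [101, 122, 135], [95, 113, 125], [88, 102, 111], [81, 91, 97], [78, 86, 90], [80, 85, 88], [82, 86, 87], [93, 96, 96], [112, 116, 115], [132, 136, 135], [151, 154, 151], [167, 168, 163], [182, 180, 172], [195, 188, 175], [200, 179, 153], [205, 169, 131], [211, 162, 110], [221, 176, 122], [230, 190, 136], [240, 205, 151], [241, 216, 175], [241, 225, 196], [241, 234, 219], [241, 237, 227], [241, 239, 231]]
10.5 -1.7781925136109789 [-3.14159153e+00 -6.97356129e-05  3.02320648e+00] [539.59115936 -65.34229381 147.65021487] [0.05719579 0.02024735 0.09004108] [ 0.06402453 -0.14947816  0.00225733]
```

Request:
play_rows(motion=[0,0,0,0,0,0,0.05,0,0,0,0,0,0,0.03,0,0,0,0,0,0,0.022,0,0,0,0,0,0,0.022,0,0,0,0,0,0,0.022,0,0,0,0,0,0,0.022,0,0,0,0,0,0,0.022,0,0,0,0,0,0,0.022])

```text
time_s: 11.3
eef_pos: [539.6, -65.3, 147.7]
orientation: [3.142, 0.0, 3.024]
contact_force: [0.5, -0.6, 0.1]
gripper_width: 33.3
finger_force: 0.0
```

```bash
cat > s.py <<'E'
from h import *
t=[];
for i in range(12):
    manip.capture('top') if i%3==0 else None
    o=manip.get_obs();t.append(np.r_[o['ft_torque'],o['contact_force']])
t=np.array(t);print(o['time_s'],'q6 %.4f'%o['joint_pos'][5],o['orientation'].round(4),o['eef_pos'].round(2),o['gripper_width']);print(t.mean(0).round(4),t.std(0).round(4))
E
python3 s.py
```

```text
11.5 q6 -1.7787 [3.1404 0.     3.0237] [539.67 -64.66 147.65] 25.37828925342364
[ 0.7466 -0.2457 -0.0132  0.6057  3.8539  0.3953] [0.6855 0.0815 0.0439 0.5866 4.4138 1.0224]
```

Request:
play_rows(motion=[0,0.0007,0,0,0,0,0.022,0,0,0,0,0,5,0.022,0,0,0,0,0,5,0.022,0,0,0,0,0,5,0.022,0,0,0,0,0,5,0.022,0,0,0,0,0,5,0.022,0,0,0,0,0,5,0.022,0,0,0,0,0,5,0.022])

```text
time_s: 12.3
eef_pos: [539.8, -64.4, 147.7]
orientation: [3.141, 0.0, 2.409]
contact_force: [0.4, 2.1, -0.5]
gripper_width: 25.5
finger_force: 30.0
```

```bash
python3 s.py; python3 -c "
from h import *
gap()"
```

```text
12.5 q6 -1.1689 [ 3.1413 -0.      2.4153] [539.79 -64.43 147.68] 25.593276722132114
[ 0.4208 -0.2668 -0.0125  0.4352  2.6533 -0.1043] [0.0542 0.0319 0.013  0.3967 0.3829 0.3074]
scene orange [304.06 229.86] 33 s=132.8
scene blue [298.21 231.52] 23 s=115.2
top orange [258.27 189.73] 18 s=125.2
top blue [267.76 191.61] 84 s=95.2
[[106, 131, 147], [105, 131, 147], [103, 128, 144], [99, 122, 137], [95, 116, 130], [91, 110, 122], [88, 105, 116], [85, 101, 112], [83, 99, 109], [89, 107, 118], [96, 117, 129], [102, 125, 139], [105, 129, 143], [107, 131, 146], [109, 134, 149], [111, 136, 150], [113, 137, 151], [116, 138, 151], [117, 137, 147], [116, 134, 142], [117, 131, 137], [111, 123, 126], [102, 110, 112], [92, 98, 97], [88, 91, 90], [93, 96, 93], [98, 101, 98], [108, 109, 105], [126, 122, 115], [142, 134, 124], [158, 145, 130], [175, 149, 121], [190, 152, 110], [207, 156, 101], [218, 173, 117], [229, 189, 133], [240, 206, 151], [241, 217, 175], [241, 225, 197], [241, 234, 219], [241, 237, 227], [241, 239, 231]]
```

```bash
cat > s.py <<'E'
from h import *
t=[];c=None
import sys
for i in range(int(sys.argv[1]) if len(sys.argv)>1 else 4):
    c=manip.capture('scene')
    o=manip.get_obs();t.append(np.r_[o['ft_torque'][2],o['joint_efforts'][5],o['contact_force']])
    im=c['pixels'].astype(float);r=im[...,0]-im[...,2];w=np.zeros(r.shape);b=(slice(215,250),slice(280,330));w[b]=np.where(r[b]>40,r[b],0)
    ys,xs=np.nonzero(w);ww=w[ys,xs];t[-1]=np.r_[t[-1],(xs*ww).sum()/ww.sum(),(ys*ww).sum()/ww.sum()]
t=np.array(t);print(o['time_s'],'q6 %.4f'%o['joint_pos'][5],o['orientation'].round(4),o['eef_pos'].round(2),o['gripper_width'].round(2),o['finger_force']);print(t.mean(0).round(4));print(t.std(0).round(4))
E
python3 s.py
```

```text
Traceback (most recent call last):
  File "s.py", line 9, in <module>
    t=np.array(t);print(o['time_s'],'q6 %.4f'%o['joint_pos'][5],o['orientation'].round(4),o['eef_pos'].round(2),o['gripper_width'].round(2),o['finger_force']);print(t.mean(0).round(4));print(t.std(0).round(4))
                                                                                                                ^^^^^^^^^^^^^^^^^^^^^^^^
AttributeError: 'float' object has no attribute 'round'
```

Request:
play_rows(motion=[0,0,0,0,0,5,0.022,0,0,0,0,0,5,0.022,0,0,0,0,0,5,0.022,0,0,0,0,0,5,0.022,0,0,0,0,0,5,0.022,0,0,0,0,0,5,0.022,0,0,0,0,0,5,0.022,0,0,0,0,0,5,0.022])

```text
time_s: 14.1
eef_pos: [540.0, -64.4, 147.7]
orientation: [3.141, -0.0, 1.711]
contact_force: [2.3, 5.2, -0.9]
gripper_width: 25.2
finger_force: 30.0
```

```bash
python3 s.py
```

```text
Traceback (most recent call last):
  File "s.py", line 9, in <module>
    t=np.array(t);print(o['time_s'],'q6 %.4f'%o['joint_pos'][5],o['orientation'].round(4),o['eef_pos'].round(2),o['gripper_width'].round(2),o['finger_force']);print(t.mean(0).round(4));print(t.std(0).round(4))
                                                                                                                ^^^^^^^^^^^^^^^^^^^^^^^^
AttributeError: 'float' object has no attribute 'round'
```

```bash
sed -i "s/o\['gripper_width'\].round(2)/o['gripper_width']/" s.py; python3 s.py
```

```text
14.5 q6 -0.4684 [ 3.1410e+00 -3.0000e-04  1.7146e+00] [539.94 -64.41 147.66] 25.070911242610023 29.99985784292221
[-2.900000e-02 -1.020000e-02  2.455000e+00  4.618400e+00 -4.328000e-01
  3.042556e+02  2.296359e+02]
[0.024  0.0049 0.4347 0.3831 0.3025 0.0106 0.0064]
```

Request:
play_rows(motion=[0,0,0,0,0,2,0.022,0,0,0,0,0,2,0.022,0,0,0,0,0,2,0.022,0,0,0,0,0,2,0.022,0,0,0,0,0,2,0.022])

```text
time_s: 15.0
eef_pos: [540.0, -64.4, 147.7]
orientation: [3.141, -0.0, 1.539]
contact_force: [3.2, 4.3, 0.1]
gripper_width: 25.3
finger_force: 30.0
```

```bash
python3 s.py; python3 -c "
from h import *
gap('k')"
```

```text
15.2 q6 -0.2939 [ 3.1409e+00 -4.0000e-04  1.5401e+00] [540.02 -64.42 147.68] 25.36048265508815 29.99990701675415
[-2.180000e-02  7.360000e-02  2.174600e+00  4.836100e+00 -4.254000e-01
  3.042870e+02  2.296449e+02]
[0.0313 0.1449 0.2759 0.3819 0.363  0.0023 0.0057]
scene orange [304.29 229.65] 26 s=133.8
scene blue [299.61 231.38] 27 s=118.9
top orange [258.52 189.65] 23 s=124.5
top blue [267.11 191.5 ] 86 s=97.3
[[107, 133, 148], [107, 133, 148], [106, 131, 146], [102, 125, 139], [99, 120, 133], [95, 114, 127], [90, 108, 120], [86, 103, 114], [84, 100, 110], [90, 108, 119], [96, 117, 130], [102, 126, 140], [104, 128, 143], [106, 131, 146], [107, 133, 148], [108, 133, 150], [107, 133, 152], [107, 134, 154], [111, 137, 158], [118, 142, 163], [124, 147, 169], [130, 151, 170], [136, 153, 168], [141, 155, 166], [133, 143, 149], [111, 118, 121], [89, 94, 94], [77, 77, 73], [85, 77, 68], [93, 78, 63], [106, 83, 61], [136, 101, 67], [166, 120, 74], [198, 141, 83], [212, 163, 105], [226, 184, 127], [240, 205, 150], [241, 216, 175], [241, 225, 196], [241, 234, 219], [241, 237, 227], [241, 239, 230]]
```

View pics/k.png

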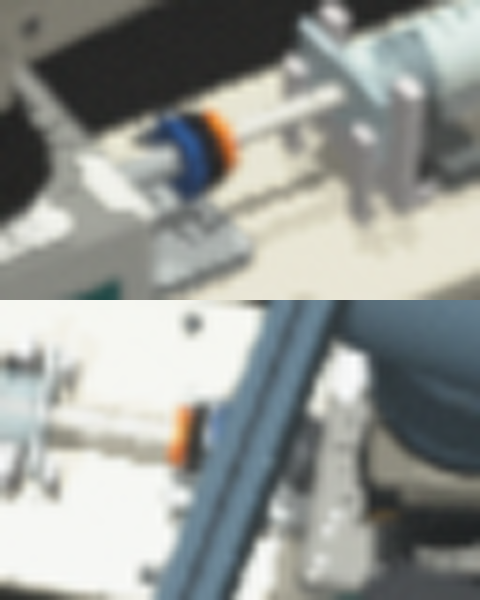

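The crops show the pad almost on the orange disc (scene crop (220,140), top crop (180,435)), and the orange pad hasn't moved yet.

Request:
play_rows(motion=[0,0,0,0,0,2.5,0.022,0,0,0,0,0,2.5,0.022,0,0,0,0,0,2.5,0.022,0,0,0,0,0,2.5,0.022,0,0,0,0,0,2.5,0.022,0,0,0,0,0,2.5,0.022,0,0,0,0,0,2.5,0.022,0,0,0,0,0,2.5,0.022])

```text
time_s: 16.6
eef_pos: [540.1, -64.4, 147.7]
orientation: [3.141, -0.001, 1.189]
contact_force: [3.6, 4.6, -0.5]
gripper_width: 25.4
finger_force: 30.0
```

```bash
cat >> s.py <<'E'
cb=avg('top',2);p0=np.array([539.5,-75,0]);v=[]
for s in (119,120,121,122,123,124):
    q=proj(cb,p0+Y*s+[0,0,68]);v.append(cv2.remap(cb['im'].astype(np.float32),np.float32([[q[0]]]),np.float32([[q[1]]]),1)[0,0,2])
print('front',np.round(v))
E
python3 s.py 8
```

```text
17.0 q6 0.0552 [ 3.1409e+00 -7.0000e-04  1.1911e+00] [540.11 -64.44 147.66] 25.31669896844425 29.999822974205017
[-2.180000e-02  4.110000e-02  2.691700e+00  4.820600e+00 -6.618000e-01
  3.044271e+02  2.294595e+02]
[0.0335 0.1393 0.5605 0.5484 0.5733 0.0234 0.0365]
front [122. 148. 173. 195. 218. 226.]
```

Request:
play_rows(motion=[0,0,0,0,0,2.5,0.022,0,0,0,0,0,2.5,0.022,0,0,0,0,0,2.5,0.022,0,0,0,0,0,2.5,0.022,0,0,0,0,0,2.5,0.022,0,0,0,0,0,2.5,0.022,0,0,0,0,0,0,0.022])

```text
time_s: 17.8
eef_pos: [540.2, -64.5, 147.7]
orientation: [3.141, -0.001, 0.928]
contact_force: [2.2, 4.4, -1.2]
gripper_width: 25.1
finger_force: 30.0
```

```bash
python3 s.py 8
```

```text
18.2 q6 0.3169 [ 3.1409e+00 -8.0000e-04  9.2930e-01] [540.19 -64.48 147.68] 25.54630087735447 29.999859631061554
[-9.100000e-03  4.900000e-03  2.767600e+00  4.572300e+00 -8.033000e-01
  3.044558e+02  2.293088e+02]
[0.0257 0.0402 0.4338 0.4465 0.4208 0.0144 0.0207]
front [123. 147. 173. 195. 218. 227.]
```

```bash
python3 -c "
from h import *
gap('m')"
```

```text
scene orange [304.46 229.29] 20 s=135.0
scene blue [300.11 231.1 ] 26 s=120.7
top orange [258.45 189.49] 21 s=124.8
top blue [266.33 191.8 ] 106 s=99.5
[[105, 131, 146], [105, 130, 146], [103, 128, 142], [99, 122, 135], [94, 115, 128], [90, 109, 121], [87, 104, 115], [84, 101, 111], [82, 98, 109], [88, 107, 118], [95, 116, 129], [102, 124, 140], [104, 127, 143], [106, 130, 146], [107, 133, 149], [106, 132, 150], [104, 131, 151], [102, 130, 153], [99, 128, 155], [95, 126, 159], [92, 124, 163], [96, 127, 166], [106, 132, 169], [115, 138, 170], [122, 140, 165], [124, 137, 154], [126, 134, 142], [122, 126, 126], [108, 105, 102], [96, 88, 80], [93, 77, 64], [122, 94, 66], [152, 110, 69], [184, 130, 75], [202, 154, 99], [220, 178, 124], [239, 203, 149], [241, 216, 175], [241, 225, 196], [241, 234, 219], [241, 237, 227], [241, 239, 231]]
```

View pics/m.png

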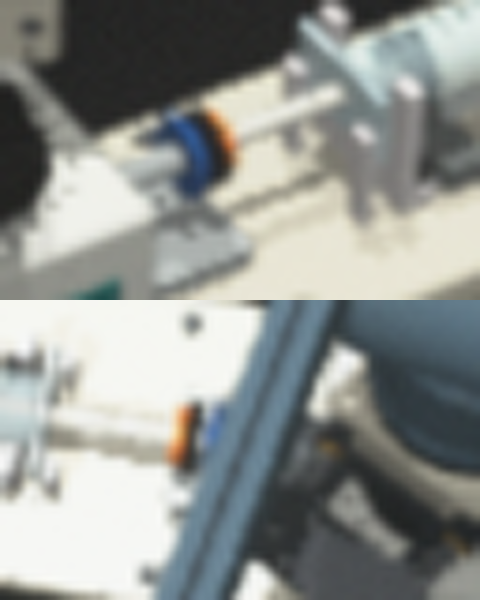

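The pusher is advancing (blue flange at top crop (215,430)), and the orange pad still stands at (180,435), so I'll go on.

Request:
play_rows(motion=[0,0,0,0,0,2.5,0.022,0,0,0,0,0,2.5,0.022,0,0,0,0,0,2.5,0.022,0,0,0,0,0,2.5,0.022,0,0,0,0,0,2.5,0.022,0,0,0,0,0,2.5,0.022,0,0,0,0,0,0,0.022])

```text
time_s: 19.6
eef_pos: [540.3, -64.6, 147.7]
orientation: [3.141, -0.001, 0.666]
contact_force: [3.7, 3.8, -0.6]
gripper_width: 25.1
finger_force: 30.0
```

```bash
python3 s.py 8
```

```text
20.0 q6 0.5788 [ 3.1411e+00 -1.0000e-03  6.6740e-01] [540.22 -64.55 147.67] 25.44954467859623 29.99990612268448
[-1.720000e-02  9.400000e-03  3.325500e+00  4.720800e+00 -1.269400e+00
  3.048716e+02  2.293649e+02]
[0.0199 0.0402 0.3763 0.3761 0.3822 0.0346 0.0803]
front [116. 139. 166. 189. 213. 223.]
```

Request:
play_rows(motion=[0,0,0,0,0,2.5,0.022,0,0,0,0,0,2.5,0.022,0,0,0,0,0,2.5,0.022,0,0,0,0,0,2.5,0.022,0,0,0,0,0,2.5,0.022,0,0,0,0,0,2.5,0.022,0,0,0,0,0,0,0.022])

```text
time_s: 20.8
eef_pos: [540.3, -64.6, 147.7]
orientation: [3.141, -0.001, 0.404]
contact_force: [2.6, 4.0, -0.9]
gripper_width: 25.3
finger_force: 30.0
```

```bash
python3 s.py 8
```

```text
21.2 q6 0.8406 [ 3.1412e+00 -1.2000e-03  4.0560e-01] [540.3  -64.62 147.7 ] 25.590536576178764 29.999887347221375
[ 1.900000e-03  9.000000e-03  3.160300e+00  4.333800e+00 -9.653000e-01
  3.050921e+02  2.293744e+02]
[0.0278 0.0402 0.4887 0.4288 0.6926 0.0031 0.0084]
front [ 83.  95. 123. 148. 175. 194.]
```

Request:
play_rows(motion=[0,0,0,0,0,2.5,0.022,0,0,0,0,0,2.5,0.022,0,0,0,0,0,2.5,0.022,0,0,0,0,0,0,0.022])

```text
time_s: 21.7
eef_pos: [540.3, -64.7, 147.7]
orientation: [3.141, -0.001, 0.274]
contact_force: [3.3, 4.0, -1.9]
gripper_width: 25.5
finger_force: 30.0
```

```bash
sed -i 's/print(t.mean(0).round(4))/print(np.median(t,0).round(4),t[:,1].round(4))/;s/print(t.std(0).round(4))//' s.py; python3 s.py 4
```

```text
21.9 q6 0.9714 [ 3.1413e+00 -1.2000e-03  2.7470e-01] [540.3  -64.66 147.68] 25.546534379899533 29.99996781349182
[-8.300000e-03  6.300000e-03  3.295400e+00  3.683000e+00 -1.058200e+00
  3.051499e+02  2.291544e+02] [ 0.1124  0.0178 -0.0051 -0.0099]
front [ 76.  85. 114. 141. 170. 191.]
```

```bash
cat > d.py <<'E'
from h import *
import sys
n=int(sys.argv[1]) if len(sys.argv)>1 else 2
ca=avg('scene',1);T=[];I=[]
for _ in range(n):
    c=manip.capture('top');I.append(c['pixels'].astype(float));o=manip.get_obs();T.append((round(o['ft_torque'][2],3),round(o['joint_efforts'][5],3)))
I=np.mean(I,0)
print(o['time_s'],'q6 %.4f'%o['joint_pos'][5],T)
print('top', [round((240-I[182:198,246:k,2]).sum()/I[0:1,0:1,2].size) for k in (257,258,259)], 'R-B',round((I[182:198,240:258,0]-I[182:198,240:258,2]).sum()))
im=ca['im'];r=im[...,0]-im[...,2];q=r[215:245,295:318];w=np.where(q>40,q,0);print('scene cx %.3f'%((w.sum(0)*np.arange(295,318)).sum()/w.sum()),'R-B front',[round(r[215:245,k:318].clip(15).sum()) for k in(304,305,306,307)])
E
python3 d.py
```

```text
22.15 q6 0.9715 [(np.float64(-0.073), np.float64(-0.011)), (np.float64(-0.044), np.float64(-0.011))]
top [3068, 3868, 5378] R-B 2883
scene cx 305.147 R-B front [8666, 7963, 7051, 6146]
```

Request:
play_rows(motion=[0,0,0,0,0,2.5,0.022,0,0,0,0,0,2.5,0.022,0,0,0,0,0,2.5,0.022,0,0,0,0,0,0,0.022,0,0,0,0,0,0,0.022])

```text
time_s: 22.65
eef_pos: [540.3, -64.7, 147.7]
orientation: [3.141, -0.001, 0.144]
contact_force: [3.7, 3.4, -1.6]
gripper_width: 25.7
finger_force: 30.0
```

```bash
python3 d.py
```

```text
22.8 q6 1.1024 [(np.float64(-0.044), np.float64(-0.01)), (np.float64(-0.038), np.float64(-0.011))]
top [3116, 3955, 5500] R-B 2976
scene cx 305.203 R-B front [8696, 7976, 7103, 6189]
```

```bash
python3 d.py 6
```

```text
23.15 q6 1.1024 [(np.float64(-0.015), np.float64(-0.011)), (np.float64(0.017), np.float64(-0.011)), (np.float64(0.014), np.float64(-0.011)), (np.float64(0.044), np.float64(-0.011)), (np.float64(0.052), np.float64(-0.011)), (np.float64(-0.03), np.float64(-0.011))]
top [3111, 3945, 5498] R-B 2961
scene cx 305.202 R-B front [8672, 7953, 7086, 6168]
```

Request:
play_rows(motion=[0,0,0,0,0,2.5,0.022,0,0,0,0,0,2.5,0.022,0,0,0,0,0,2.5,0.022,0,0,0,0,0,0,0.022,0,0,0,0,0,0,0.022])

```text
time_s: 23.65
eef_pos: [540.3, -64.7, 147.7]
orientation: [3.141, -0.001, 0.013]
contact_force: [3.7, 3.0, -1.4]
gripper_width: 25.5
finger_force: 30.0
```

```bash
python3 d.py 1
```

```text
23.75 q6 1.2327 [(np.float64(0.013), np.float64(-0.01))]
top [3190, 4118, 5726] R-B 3129
scene cx 305.523 R-B front [8740, 8049, 7249, 6291]
```

Request:
play_rows(motion=[0,0,0,0,0,2.5,0.022,0,0,0,0,0,2.5,0.022,0,0,0,0,0,2.5,0.022,0,0,0,0,0,0,0.022,0,0,0,0,0,0,0.022])

```text
time_s: 24.25
eef_pos: [540.3, -64.8, 147.7]
orientation: [3.142, -0.001, -0.117]
contact_force: [4.5, 3.7, -1.6]
gripper_width: 25.4
finger_force: 30.0
```

```bash
python3 d.py 1
```

```text
24.35 q6 1.3633 [(np.float64(0.046), np.float64(-0.01))]
top [3188, 4197, 5883] R-B 3245
scene cx 305.522 R-B front [8807, 8120, 7282, 6302]
```

Request:
play_rows(motion=[0,0,0,0,0,2.5,0.022,0,0,0,0,0,2.5,0.022,0,0,0,0,0,2.5,0.022,0,0,0,0,0,0,0.022,0,0,0,0,0,0,0.022])

```text
time_s: 24.85
eef_pos: [540.3, -64.8, 147.7]
orientation: [-3.142, -0.001, -0.247]
contact_force: [4.7, 2.7, -1.9]
gripper_width: 25.1
finger_force: 30.0
```

```bash
python3 d.py 1
```

```text
24.95 q6 1.4935 [(np.float64(-0.027), np.float64(-0.01))]
top [3219, 4275, 5999] R-B 3287
scene cx 305.741 R-B front [8810, 8175, 7334, 6400]
```

Request:
play_rows(motion=[0,0,0,0,0,2.5,0.022,0,0,0,0,0,2.5,0.022,0,0,0,0,0,2.5,0.022,0,0,0,0,0,0,0.022,0,0,0,0,0,0,0.022])

```text
time_s: 25.45
eef_pos: [540.2, -64.9, 147.7]
orientation: [-3.141, -0.001, -0.378]
contact_force: [3.9, 2.4, -1.7]
gripper_width: 25.4
finger_force: 30.0
```

```bash
python3 d.py 1
```

```text
25.55 q6 1.6241 [(np.float64(-0.062), np.float64(-0.01))]
top [3295, 4473, 6243] R-B 3420
scene cx 305.786 R-B front [8919, 8258, 7393, 6441]
```

Still sliding.

Request:
play_rows(motion=[0,0,0,0,0,2.5,0.022,0,0,0,0,0,2.5,0.022,0,0,0,0,0,2.5,0.022,0,0,0,0,0,0,0.022,0,0,0,0,0,0,0.022])

```text
time_s: 26.05
eef_pos: [540.2, -64.9, 147.7]
orientation: [-3.141, -0.001, -0.508]
contact_force: [4.7, 3.3, -2.3]
gripper_width: 25.3
finger_force: 30.0
```

```bash
python3 d.py 1
```

```text
26.15 q6 1.7544 [(np.float64(0.007), np.float64(-0.01))]
top [3431, 4740, 6535] R-B 3603
scene cx 305.927 R-B front [8842, 8200, 7408, 6462]
```

Request:
play_rows(motion=[0,0,0,0,0,2.5,0.022,0,0,0,0,0,2.5,0.022,0,0,0,0,0,2.5,0.022,0,0,0,0,0,0,0.022,0,0,0,0,0,0,0.022])

```text
time_s: 26.65
eef_pos: [540.2, -64.9, 147.7]
orientation: [-3.141, -0.001, -0.639]
contact_force: [4.4, 2.7, -2.2]
gripper_width: 25.1
finger_force: 30.0
```

```bash
python3 d.py 1
```

```text
26.75 q6 1.8850 [(np.float64(-0.033), np.float64(-0.01))]
top [3559, 5045, 6868] R-B 3756
scene cx 306.026 R-B front [8947, 8285, 7512, 6579]
```

Request:
play_rows(motion=[0,0,0,0,0,2.5,0.022,0,0,0,0,0,2.5,0.022,0,0,0,0,0,2.5,0.022,0,0,0,0,0,0,0.022,0,0,0,0,0,0,0.022])

```text
time_s: 27.25
eef_pos: [540.2, -65.0, 147.7]
orientation: [-3.141, -0.001, -0.769]
contact_force: [4.3, 2.2, -2.5]
gripper_width: 25.3
finger_force: 30.0
```

```bash
sed -i "s/^ca=avg('scene',1);/ca=avg('scene',1) if n>1 else None;/;s/^im=ca/if n>1: im=ca/" d.py; python3 d.py 1
```

```text
27.3 q6 2.0156 [(np.float64(0.0), np.float64(-0.005))]
top [3603, 5143, 7002] R-B 3826
```

```bash
python3 d.py 2
```

```text
27.45 q6 2.0155 [(np.float64(0.006), np.float64(-0.012)), (np.float64(-0.032), np.float64(-0.012))]
top [3622, 5155, 6998] R-B 3836
scene cx 306.088 R-B front [8877, 8278, 7475, 6548]
```

Request:
play_rows(motion=[0,0,0,0,0,1,0.022,0,0,0,0,0,1,0.022,0,0,0,0,0,1,0.022,0,0,0,0,0,0,0.022,0,0,0,0,0,0,0.022,0,0,0,0,0,0,0.022])

```text
time_s: 28.05
eef_pos: [540.2, -65.0, 147.7]
orientation: [-3.141, -0.001, -0.822]
contact_force: [4.4, 3.2, -2.3]
gripper_width: 25.5
finger_force: 30.0
```

```bash
python3 d.py 1
```

```text
28.1 q6 2.0679 [(np.float64(0.016), np.float64(-0.011))]
top [3659, 5215, 7077] R-B 3904
```

Request:
play_rows(motion=[0,0,0,0,0,1,0.022,0,0,0,0,0,1,0.022,0,0,0,0,0,1,0.022,0,0,0,0,0,1,0.022,0,0,0,0,0,0,0.022,0,0,0,0,0,0,0.022,0,0,0,0,0,0,0.022])

```text
time_s: 28.8
eef_pos: [540.1, -65.0, 147.7]
orientation: [-3.141, -0.001, -0.892]
contact_force: [3.3, 1.3, -2.5]
gripper_width: 25.0
finger_force: 30.0
```

```bash
python3 d.py 1
```

```text
28.85 q6 2.1381 [(np.float64(-0.003), np.float64(-0.011))]
top [3702, 5310, 7159] R-B 3963
```

Request:
play_rows(motion=[0,0,0,0,0,1,0.022,0,0,0,0,0,1,0.022,0,0,0,0,0,1,0.022,0,0,0,0,0,1,0.022,0,0,0,0,0,0,0.022,0,0,0,0,0,0,0.022,0,0,0,0,0,0,0.022])

```text
time_s: 29.55
eef_pos: [540.1, -65.0, 147.7]
orientation: [-3.141, -0.001, -0.962]
contact_force: [4.6, 1.6, -3.4]
gripper_width: 25.6
finger_force: 30.0
```

```bash
python3 d.py 1
```

```text
29.6 q6 2.2084 [(np.float64(-0.008), np.float64(-0.011))]
top [3785, 5403, 7267] R-B 3987
```

Request:
play_rows(motion=[0,0,0,0,0,1,0.022,0,0,0,0,0,1,0.022,0,0,0,0,0,1,0.022,0,0,0,0,0,1,0.022,0,0,0,0,0,0,0.022,0,0,0,0,0,0,0.022,0,0,0,0,0,0,0.022])

```text
time_s: 30.3
eef_pos: [540.1, -65.0, 147.7]
orientation: [-3.141, -0.001, -1.032]
contact_force: [5.1, 1.8, -3.9]
gripper_width: 25.3
finger_force: 30.0
```

```bash
python3 d.py 1
```

```text
30.35 q6 2.2785 [(np.float64(-0.01), np.float64(-0.011))]
top [3839, 5487, 7341] R-B 4027
```

Request:
play_rows(motion=[0,0,0,0,0,1,0.022,0,0,0,0,0,1,0.022,0,0,0,0,0,1,0.022,0,0,0,0,0,1,0.022,0,0,0,0,0,0,0.022,0,0,0,0,0,0,0.022,0,0,0,0,0,0,0.022])

```text
time_s: 31.05
eef_pos: [540.1, -65.0, 147.7]
orientation: [-3.141, -0.001, -1.102]
contact_force: [4.7, 1.7, -2.7]
gripper_width: 25.6
finger_force: 30.0
```

```bash
python3 d.py 1
```

```text
31.1 q6 2.3484 [(np.float64(-0.004), np.float64(-0.011))]
top [3898, 5593, 7447] R-B 4075
```

Request:
play_rows(motion=[0,0,0,0,0,1,0.022,0,0,0,0,0,1,0.022,0,0,0,0,0,1,0.022,0,0,0,0,0,1,0.022,0,0,0,0,0,0,0.022,0,0,0,0,0,0,0.022,0,0,0,0,0,0,0.022])

```text
time_s: 31.8
eef_pos: [540.0, -65.0, 147.7]
orientation: [-3.141, -0.001, -1.172]
contact_force: [4.3, 1.5, -3.1]
gripper_width: 25.3
finger_force: 30.0
```

```bash
python3 d.py 1
```

```text
31.85 q6 2.4186 [(np.float64(0.026), np.float64(-0.008))]
top [3946, 5659, 7506] R-B 4085
```

Request:
play_rows(motion=[0,0,0,0,0,1,0.022,0,0,0,0,0,1,0.022,0,0,0,0,0,1,0.022,0,0,0,0,0,0,0.022,0,0,0,0,0,0,0.022,0,0,0,0,0,0,0.022])

```text
time_s: 32.45
eef_pos: [540.0, -65.0, 147.7]
orientation: [-3.141, -0.001, -1.225]
contact_force: [5.4, 0.8, -2.2]
gripper_width: 25.5
finger_force: 30.0
```

```bash
python3 d.py 1
```

```text
32.5 q6 2.4712 [(np.float64(0.002), np.float64(0.001))]
top [3928, 5622, 7471] R-B 4073
```

The flange is home: the pad has stopped moving and the effort has started to rise. I estimate about 6.5 N now, and 4° more should bring it to about 11.5 N.

Request:
play_rows(motion=[0,0,0,0,0,1,0.022,0,0,0,0,0,1,0.022,0,0,0,0,0,1,0.022,0,0,0,0,0,1,0.022,0,0,0,0,0,0,0.022,0,0,0,0,0,0,0.022,0,0,0,0,0,0,0.022,0,0,0,0,0,0,0.022])

```text
time_s: 33.3
eef_pos: [540.0, -65.0, 147.7]
orientation: [-3.141, -0.001, -1.295]
contact_force: [4.4, 0.0, -3.8]
gripper_width: 25.5
finger_force: 30.0
```

```bash
python3 d.py 1
```

```text
33.35 q6 2.5413 [(np.float64(-0.014), np.float64(0.013))]
top [3921, 5630, 7487] R-B 4105
```

Request:
play_rows(motion=[0,0,0,0,0,1,0.022,0,0,0,0,0,0,0.022,0,0,0,0,0,0,0.022,0,0,0,0,0,0,0.022,0,0,0,0,0,0,0.022,0,0,0,0,0,0,0.022,0,0,0,0,0,0,0.022,0,0,0,0,0,0,0.022])

```text
time_s: 34.15
eef_pos: [540.0, -65.0, 147.7]
orientation: [-3.141, -0.001, -1.312]
contact_force: [4.8, 0.6, -3.3]
gripper_width: 25.3
finger_force: 30.0
```

```bash
python3 -c "
from h import *
o=manip.get_obs();print(o['joint_efforts'][5],o['joint_pos'][5])"
```

```text
0.016069569974206388 2.558716450603145
```

About 12 N is reached and held. Letting go and backing off upwards.

Request:
play_rows(motion=[0,0,0,0,0,0,0.06,0,0,0,0,0,0,0.07,0,0,0,0,0,0,0.07,0,0,0,0,0,0,0.07,0,0,0,0,0,0,0.07,0,0,0,0,0,0,0.07,0,0,-0.01,0,0,0,0.07,0,0,-0.02,0,0,0,0.07])

```text
time_s: 34.95
eef_pos: [538.6, -64.3, 177.1]
orientation: [3.139, 0.002, -1.313]
contact_force: [-0.0, -0.0, -0.3]
gripper_width: 70.1
finger_force: 0.0
```

Request:
play_rows(motion=[0,0,-0.025,0,0,0,0.07,0,0,-0.025,0,0,0,0.07,0,0,-0.02,0,0,0,0.07,0,0,0,0,0,0,0.07,0,0,0,0,0,0,0.07,0,0,0,0,0,0,0.07])

```text
time_s: 35.55
eef_pos: [538.9, -64.4, 246.4]
orientation: [3.14, 0.001, -1.313]
contact_force: [0.4, -0.4, -0.4]
gripper_width: 70.1
finger_force: 0.0
```

```bash
python3 d.py 2
python3 - <<'E'
from h import *
c=snap('scene');cv2.imwrite('pics/z.png',cv2.resize(c['pixels'][190:290,215:375,::-1],(800,500),interpolation=cv2.INTER_CUBIC))
E
```

```text
35.7 q6 2.5597 [(np.float64(0.052), np.float64(0.0)), (np.float64(0.009), np.float64(0.0))]
top [3890, 5616, 7574] R-B 4076
scene cx 306.393 R-B front [8763, 8224, 7538, 6672]
```

View pics/z.png

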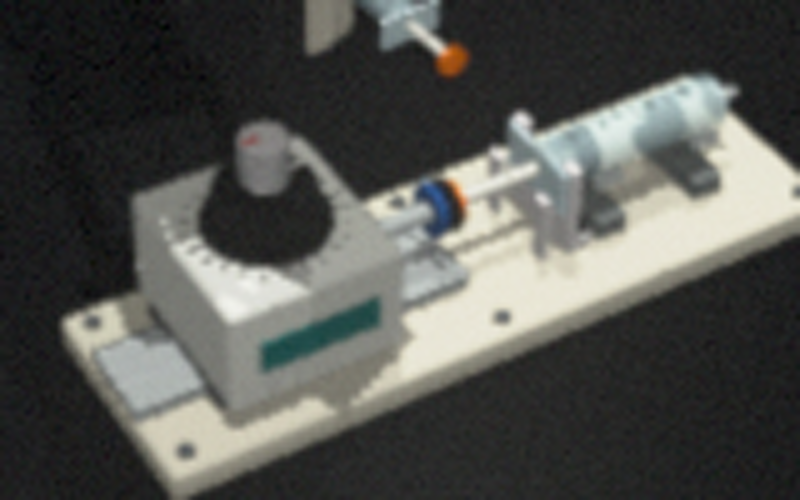

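The crop shows the pad bearing on the orange plunger pad at crop (455,200), the syringe lying in its V blocks with the flange at the stop (560,185), and the hand clear. Handing in.

```bash
python3 -c "
from bench import manip
print(manip.sign_off())"
```

```text
the job is handed in; nothing more can be done
None
```

The job is handed in at about 36 s of the 72 s allowed, and the sign-off returned no verdict: the pusher was pressed home with roughly 12 N (estimated from joint effort and turn angle, not measured directly), the hand was released and clear, and the pusher was left bearing on the plunger; the outer-knob gap looked like 4 mm in the images, but later fine-knob travel suggests nearer 6–7 mm, close to the 7 mm limit for step 1.

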